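# Set the filter selector to the blue label and start the pump

### The job

Using the fingertips only, gently push the orange tab of the water-filter selector round, from its side and without pinching it, until it points at the blue label disc and leave it there. Only then press the black button of the pump switch fully down and let it come up again. Leave the dishes and everything else where they stand.

Things in the scene. Friction and masses are not known exactly. Their poses are not given: they have to be found in the camera images.
- dial_axis (a point): Centre of the white selector dial, on its vertical turning axis at the level of the dial's top face, 64 mm above the counter. The dial (104 mm across, 14 mm thick) sits on a fixed round grey housing (196 mm across at the foot, 186 mm above, 50 mm high) screwed to the counter; the housing's place and heading vary. A steel boss on the axis (28 mm across) stands 8 mm over the dial.
- tab_mid (a point): Middle of the orange tab: an upright fin on the dial, 34 mm long along the dial's radius (from 26 to 60 mm off the axis), 12 mm thick and standing from 64 to 98 mm above the counter. This point is 43 mm off the axis, 81 mm above the counter. Push on a broad side, at right angles to the radius; the dial turns stiffly (about 3 N at the tab), does not spring back and stays where it is left.
- tab_point (a point): Where the tab points: on the line from the axis through the tab, 74 mm from the axis, on the circle of the label discs, 54 mm above the counter.
- selector (a joint): Angle of the selector in rad, growing counter-clockwise seen from above; 0 is the off position with the tab pointing roughly at the robot, where it starts (within 0.3 rad either way); stops at -2.4 and 2.4. The four label discs lie at -1.9, -0.95, 0.95 and 1.9; which colour is where changes.
- cap_blue_center (a point): Centre of the blue label disc, the wanted position: a flat disc 26 mm across and 4 mm thick, fixed on top of the housing beside the dial, 74 mm from the dial axis.
- cap_yellow_center (a point): Centre of the yellow label disc (26 mm across, 4 mm thick, fixed on the housing top, 74 mm from the dial axis); not the wanted one.
- cap_green_center (a point): Centre of the green label disc (26 mm across, 4 mm thick, fixed on the housing top, 74 mm from the dial axis); not the wanted one.
- cap_red_center (a point): Centre of the red label disc (26 mm across, 4 mm thick, fixed on the housing top, 74 mm from the dial axis); not the wanted one.
- button_top (a point): Centre of the top face of the round black push button (36 mm across, 50 mm above the counter) on the white pump switch box (90 x 80 x 35 mm, fixed to the counter).
- button (a joint): Travel of the button in m: 0 up, 0.006 fully down, which takes 5 N straight down; it springs back when let go.
- bowl: Loose white melamine bowl with green rim, 124 mm across, 57 mm high; origin at the centre of its underside. To be left alone. (A like bowl and three upright steel plates, up to 220 mm above the counter, stand in the fixed blue dish rack at the far left; a fixed white soap box lies on the concrete ledge, 80 mm high, along the far edge; a steel washbasin 130 mm high stands at the far right.)
- tumbler: Loose steel tumbler, 72 mm across, 110 mm high; origin at the centre of its underside. To be left alone.
- soap_bottle: Loose yellow washing-up bottle, 60 mm across, 140 mm high; origin at the centre of its underside. To be left alone.
- brush: Loose dish brush, 200 mm long, 20 mm high, lying on the counter. To be left alone.
- spoon: Loose wooden-handled spoon, about 200 mm long, 20 mm high, lying on the counter. To be left alone.
Not all that is in view belongs to the job. Of the things shaped like the part that bears dial_axis, the grey one is meant.

How it is judged:
By the outcome, as a careful person would: the job done as asked, in the order asked, and still so for the second after the job is handed in, with the robot touching nothing.
It also fails if it takes over 51 s, if anything falls off the work surface, if the arm or the gripper's body presses on something with over 40 N, if the wrist force passes 120 N, or if a joint passes its speed limit or range.

### The arm

A 7-joint arm with a two-finger parallel gripper is mounted at the origin on the work surface. World frame = base frame: x ahead of the robot, y to its left, z up, the work surface at z = 0. Lengths are in mm, angles in rad, forces in N, time in s.
With the tool pointing down it reaches from about 400 to 850 mm from the base axis. Payload 10.4 kg.
Tool frame: the origin (TCP) lies midway between the tips of the shut fingers; the grasp point (between the pads) lies 19 mm behind it; z points along the fingers, y is the line along which they close (so a half turn about z gives the same grasp; the last joint's range is limited). The gripper opens to 85 mm and grips with 20 to 120 N. Pads are 22 mm wide; open, the fingers measure 114 mm over their backs; the gripper's body (76 mm by 85 mm) begins 54 mm behind the grasp point. The pads swing forward as they close: fully open they stand 13 mm farther back than shut.
Start: joints at [-1.303, 0.332, -0.065, 1.46, 0.022, 1.35, -0.088], TCP at [179.186, 598.785, 231.338] pointing down, gripper open.
Joint ranges: [-2.6, 2.6], [-0.5, 2.12], [-1.47, 1.34], [0.16, 2.42], [-1.27, 4.41], [0.06, 2.06], [-2.6, 2.6]. Speed limits (rad/s): [2.22, 2.22, 2.79, 2.79, 3.14, 3.14, 3.14].

### API

Orientations are given as a unit quaternion [x, y, z, w].
In Python, from rig import telemetry, imaging, workorder gives the robot as it stands.
- The arm moves only by the tool arm_command, never from a script. Its argument "deltas" is one flat list of numbers, 7 for each row, row after row: the shift along the world's x, y, z in units of 0.06 m (1.0 is 0.06 m), then the turn, a rotation vector about the world's x, y, z in units of 0.15 rad (1.0 is 0.15 rad), then the opening, from -1 (shut) to 1 (fully open). A call has 1 to 20 rows; each row shifts and turns the commanded pose from where the row before left it; what a row does not reach is not made up. A row lasts 1/8 s, in which the tool goes at most 62.5 mm and 10.7 degrees, less where a joint would pass 70% of its speed; a pose out of reach is approached as far as the arm can. A call with a number of a shift or a turn outside -1 to 1 is refused whole. A call with a gripper value outside its range is refused whole. The fingers move at their own pace and stop on an object; "squeeze" is the grip in N (left out, the last holds). Time passes only in rows, so rows that do not move let the fingers close. It gives the time, the measured TCP pose, the force, the opening and the grip force at its end, in the units of the state.
- telemetry.observe(): the state, without advancing time (a new reading comes with each control period).
- imaging.get_image(name): name is "side" or "top"; returns a dict with "pixels" (420x560x3 uint8, red, green, blue), "depth" (420x560 float32, mm along the optical axis (not along the pixel's ray), 0 where there is no reading), "fx", "fy", "cx", "cy" (pixels), "dist" ([k1, k2, p1, p2, k3] as OpenCV has them; the pictures are not rectified), "rvec" (rotation vector, rad) and "tvec" (3), from world to camera coordinates, as OpenCV has them. Camera axes: x right, y down, z forward; pixel columns grow to the right and rows downward; lengths in mm; the calibration is good to about 2 mm. A picture is of the moment at which its call begins.
- workorder.close_job(): hands the job in; it is judged then, once.
The state is a dict: "t": time; "joint_pos": joint angles; "dq": joint speeds; "joint_efforts": joint torques, N m; "tcp_pos": TCP position; "tool_rot": TCP orientation; "contact_force": force on the tool from outside, world axes, zero at the start; "ft_torque": the same for the moment, N m; "opening": opening from 0.0 (shut) to 1.0 (fully open); "grasp_force": force on a finger pad.
Only numpy, scipy, OpenCV 4.12 (cv2) and the standard library are available. Lean on these libraries where they do the work, as an engineer would, in place of code of your own. Each camera call takes 0.05 s, during which the arm holds its last target. There are 200 camera calls.

## Working session

There is one attempt and no reset: what is moved stays moved. The work goes in short steps, Python scripts to look and compute and a tool call to move; the robot and the scene stay as the last step left them, time stands still between calls to the robot, and variables do not carry over. Pictures are saved under pics/ and viewed, at most 10 in all, crops included, and the job is handed in when it is done.

Besides the shell and the picture viewer there is one more tool, called after "Request:" as name(argument=value, ...), one argument or row to a line, values as JSON. arm_command: Moves the arm, as the interface text tells. Shifts and turns lie within -1 to 1; 1 stands for 0.06 m of shift or 0.15 rad of turn. Its arguments: {"type":"object","properties":{"deltas":{"type":"array","items":{"type":"number","minimum":-1,"maximum":1}},"squeeze":{"type":"number"}},"required":["deltas"]}

```bash
mkdir -p pics; cat > h.py <<'E'
import numpy as np, cv2, pickle
from rig import telemetry, imaging
def grab(n,tag):
    d=imaging.get_image(n); pickle.dump(d,open(f'pics/{tag}.pkl','wb')); cv2.imwrite(f'pics/{tag}.png',d['pixels'][:,:,::-1]); return d
def load(tag): return pickle.load(open(f'pics/{tag}.pkl','rb'))
def K(d): return np.array([[d['fx'],0,d['cx']],[0,d['fy'],d['cy']],[0,0,1.]])
def plane(d,uv,z):
    R=cv2.Rodrigues(np.array(d['rvec'],float))[0]; t=np.array(d['tvec'],float).ravel()
    p=cv2.undistortPoints(np.array(uv,float).reshape(-1,1,2),K(d),np.array(d['dist'],float)).reshape(-1,2)
    r=np.c_[p,np.ones(len(p))]@R; c=-R.T@t
    return c+r*((z-c[2])/r[:,2])[:,None]
def cloud(d,uv):
    uv=np.array(uv).reshape(-1,2); R=cv2.Rodrigues(np.array(d['rvec'],float))[0]; t=np.array(d['tvec'],float).ravel()
    p=cv2.undistortPoints(uv.astype(float).reshape(-1,1,2),K(d),np.array(d['dist'],float)).reshape(-1,2)
    z=d['depth'][uv[:,1],uv[:,0]]; return (np.c_[p,np.ones(len(p))]*z[:,None]-t)@R, z>0
E
python3 - <<'E'
from h import *
a=grab('top','t0');b=grab('side','s0')
print(telemetry.observe())
E
```

```text
{'t': 0.1, 'joint_pos': array([-1.30260247,  0.33281196, -0.06467281,  1.46084515,  0.02158398,
        1.34991607, -0.08851091]), 'dq': array([ 2.55241948e-03, -7.66487895e-05,  1.09133894e-03, -2.86754641e-03,
        1.35742912e-03, -8.09053062e-04, -9.33195105e-04]), 'joint_efforts': array([ 1.31293793e-03, -6.26745415e+01,  4.91116731e-02, -3.92429602e+01,
        1.63793337e-02,  7.02953810e-03, -1.95233662e-05]), 'tcp_pos': array([179.11269295, 598.43397633, 230.59919177]), 'tool_rot': array([ 1.44895627e-01,  9.89446736e-01, -6.39444237e-04, -6.75504563e-05]), 'contact_force': array([ 0.45461324, -0.28361928, -0.00462423]), 'ft_torque': array([-0.05730678,  0.02832026,  0.03170082]), 'grasp_force': 0.0, 'opening': 0.9978853363835096}
```

View pics/t0.png

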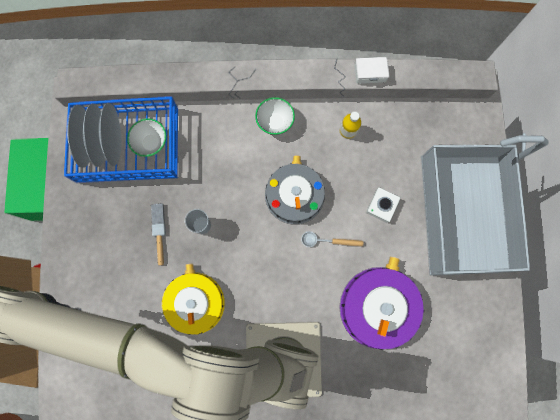

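View pics/s0.png

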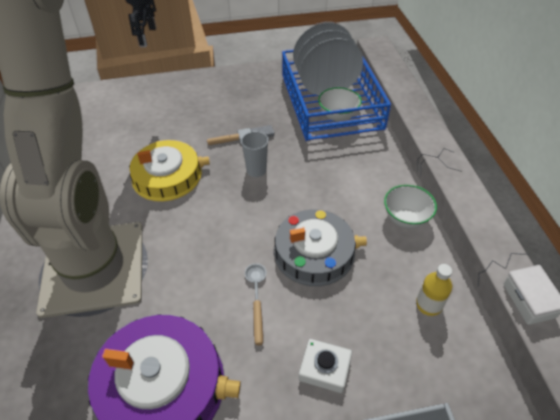

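The top picture shows three dial-like things: yellow at (192,302), purple at (385,308) and grey at (295,192). The grey one fits the description, and it is the only one with label discs: yellow (273,183), red (276,204), green (313,206) and blue (318,185). Its tab is at (297,202), and the black button is at (385,204). I'll measure these and confirm with one crop.

```bash
cat > meas.py <<'E'
from h import *
def blobs(d,lo,hi,box,vmin=0):
    h=cv2.cvtColor(d['pixels'],cv2.COLOR_RGB2HSV); m=cv2.inRange(h,lo,hi); k=np.zeros_like(m); x0,y0,x1,y1=box; k[y0:y1,x0:x1]=255; m&=k
    n,l,s,c=cv2.connectedComponentsWithStats(m)
    i=1+np.argmax(s[1:,4]); return c[i],s[i,4],(l==i)
C=dict(blue=((100,150,80),(125,255,255)),green=((45,120,60),(80,255,255)),yellow=((22,150,100),(33,255,255)),red=((0,200,60),(4,255,255)),tab=((6,170,100),(16,255,255)))
def run(d,box,names=C):
    out={}
    for n in names:
        try: c,a,m=blobs(d,*C[n],box)
        except ValueError: print(n,'none'); continue
        z=81 if n=='tab' else 54
        out[n]=plane(d,[c],z)[0]; print(n,c.round(1),a,out[n].round(1))
    return out
E
python3 - <<'E'
from meas import *
import math
t=load('t0');s=load('s0')
for d,box,bb in((t,(262,170,330,225),(366,186,404,224)),(s,(270,205,360,285),(300,340,352,390))):
    o=run(d,box)
    P=np.array([o[k][:2] for k in('blue','green','yellow','red') if k in o])
    # circle fit r=74
    from scipy.optimize import least_squares
    f=least_squares(lambda c:np.hypot(*(P-c).T)-74,P.mean(0)); c=f.x
    print('centre',c.round(1),f.fun.round(1),{k:round(math.atan2(v[1]-c[1],v[0]-c[0]),3) for k,v in o.items()}, 'tab r',np.hypot(*(o['tab'][:2]-c)))
    c,a,m=blobs(d,(0,0,0),(180,255,50),bb); print('button',c,a,plane(d,[c],50))
    u=np.argwhere(m)[:,::-1]; X,ok=cloud(d,u); print(np.median(X[ok],0))
# loose obstacles: height-map top points via depth in top view near dial
X,ok=cloud(t,np.array([[298,190],[345,242],[311,239],[197,216],[275,110],[352,118],[385,205]])); print(X.round(0))
a=cv2.resize(t['pixels'][160:260,250:420,::-1],None,fx=4,fy=4,interpolation=cv2.INTER_CUBIC);cv2.imwrite('pics/c0.png',a)
E
```

```text
blue [317.4 185. ] 46 [ 542.3 -121.8   54. ]
green [313.4 205.5] 50 [ 476.5 -106.7   54. ]
yellow [273.5 182.6] 51 [553.2  17.5  54. ]
red [275.3 203.2] 36 [486.3  13.3  54. ]
tab [297.2 202.7] 43 [481.4 -54.4  81. ]
centre [524.  -50.3] [-0.2 -0.2 -0.3 -0.1] {'blue': -1.321, 'green': -2.271, 'yellow': 1.165, 'red': 2.107, 'tab': -3.046} tab r 42.80215379196407
button [384.96666667 203.23333333] 60 [[ 479.4600591  -336.00674761   50.        ]]
[ 479.78464651 -335.57790102   50.19032028]
blue [329.9 262.4] 62 [ 541.8 -123.1   54. ]
green [299.7 261.2] 65 [ 476.5 -107.5   54. ]
yellow [320.7 215. ] 22 [553.8  14.7  54. ]
red none
tab [297.1 235.5] 99 [480.7 -55.9  81. ]
centre [523.8 -51.7] [-0.4 -0.9 -1.2] {'blue': -1.324, 'green': -2.274, 'yellow': 1.147, 'tab': -3.044} tab r 43.355415992371476
button [325.86740331 360.66850829] 181 [[ 479.55784557 -340.8622333    50.        ]]
[ 479.59444583 -340.67010487   48.97742653]
[[ 524.  -59.   68.]
 [ 362. -207.   18.]
 [ 376.  -99.    6.]
 [ 455.  264.   30.]
 [ 812.    7.   18.]
 [ 734. -230.  137.]
 [ 474. -336.   50.]]
```

View pics/c0.png

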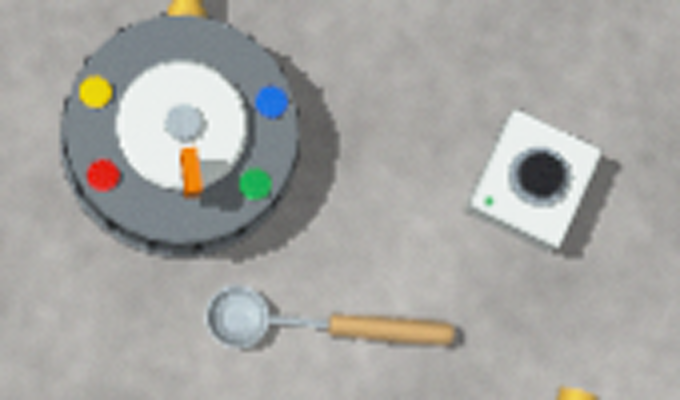

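The crop confirms the grey housing, with the black button at about (541,173). Centre is about (524,-51), both views agree within 2 mm, and the tab's radius of 43 mm matches. The tab stands at -3.045 rad and blue at -1.32, so I push it counter-clockwise by 1.72 rad, starting from the tab's +y side.

Request:
arm_command(
  deltas=[0.475,-0.55,0,0,0,-1,-1,0.475,-0.55,0,0,0,-1,-1,0.475,-0.55,0,0,0,-1,-1,0.475,-0.55,0,0,0,-1,-1,0.475,-0.55,0,0,0,-1,-1,0.475,-0.55,0,0,0,-1,-1,0.333,-0.667,0,0,0,-1,-1,0.333,-0.667,0,0,0,-1,-1,0.333,-0.667,0,0,0,-1,-1,0.333,-0.667,0,0,0,-1,-1,0.333,-0.667,0,0,0,-1,-1,0.087,-0.7,0,0,0,-1,-1,0.087,-0.7,0,0,0,-1,-1,0.087,-0.7,0,0,0,-1,-1,0.087,-0.7,0,0,0,-1,-1,0.087,-0.7,0,0,0,-1,-1,0,0,0,0,0,-0.8,-1,0,0,0,0,0,-0.8,-1,0,0,0,0,0,-0.8,-1,0,0,0,0,0,0,-1],
  squeeze=20,
)

```text
t: 2.6
tcp_pos: [476.0, -9.4, 231.1]
tool_rot: [0.999, 0.046, -0.0, 0.0]
contact_force: [0.4, 0.5, 0.1]
opening: -0.002
grasp_force: 0.0
```

Request:
arm_command(
  deltas=[0,0,-0.6,0,0,0,-1,0,0,-0.6,0,0,0,-1,0,0,-0.6,0,0,0,-1,0,0,-0.5,0,0,0,-1,0,0,-0.28,0,0,0,-1,0,0,0,0,0,0,-1],
)

```text
t: 3.35
tcp_pos: [475.6, -9.4, 76.0]
tool_rot: [0.999, 0.046, -0.001, 0.0]
contact_force: [-1.3, 0.2, -0.1]
opening: -0.004
grasp_force: 0.0
```

```bash
python3 - <<'E'
from meas import *
d=grab('side','s1')
run(d,(270,205,360,285),['tab','blue','green'])
a=cv2.resize(d['pixels'][170:320,210:410,::-1],None,fx=3.5,fy=3.5,interpolation=cv2.INTER_CUBIC);cv2.imwrite('pics/c1.png',a)
print(telemetry.observe()['tcp_pos'],telemetry.observe()['contact_force'])
E
```

```text
tab [296.5 235.1] 115 [479.6 -54.7  81. ]
blue [329.9 262.4] 62 [ 541.8 -123.1   54. ]
green [299.3 261.2] 67 [ 475.7 -107.4   54. ]
[476.36698373  -9.36114027  76.883081  ] [-4.76616770e-05  2.07210497e-02  7.90850466e-01]
```

View pics/c1.png

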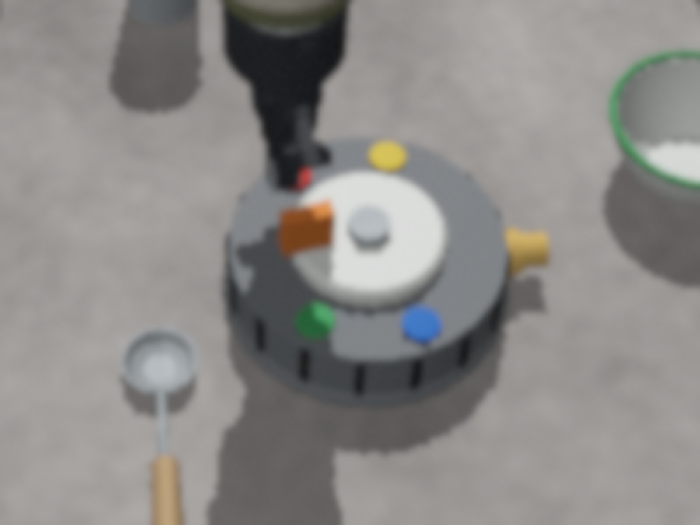

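The shut fingers stand over the red disc (crop (290,175)), clear of the tab at (308,230). I'll work out the arc steps.

```bash
cat > arc.py <<'E'
import numpy as np,sys
def P(f,off,r=44,c=(524,-51)):
    return np.array(c)+r*np.array([np.cos(f),np.sin(f)])-off*np.array([-np.sin(f),np.cos(f)])
if __name__=='__main__':
    q=np.array([476.2,-9.4]); f=-3.045
    for off in(37,29,22): p=P(f,off); print(((p-q)/60).round(3));q=p
    print()
    while f<-1.47:
        f+=.1; p=P(f,20.5); print(round(f,3),p.round(1),((p-q)/60).round(2),.667);q=p
E
python3 arc.py
```

```text
[ 0.007 -0.15 ]
[ 0.013 -0.133]
[ 0.011 -0.116]

-2.945 [476.8 -39.5] [-0.02 -0.1 ] 0.667
-2.845 [475.9 -44.3] [-0.02 -0.08] 0.667
-2.745 [475.5 -49.1] [-0.01 -0.08] 0.667
-2.645 [475.5 -53.9] [ 0.   -0.08] 0.667
-2.545 [476.1 -58.8] [ 0.01 -0.08] 0.667
-2.445 [477.1 -63.5] [ 0.02 -0.08] 0.667
-2.345 [478.6 -68.1] [ 0.02 -0.08] 0.667
-2.245 [480.5 -72.6] [ 0.03 -0.07] 0.667
-2.145 [482.9 -76.8] [ 0.04 -0.07] 0.667
-2.045 [485.7 -80.8] [ 0.05 -0.07] 0.667
-1.945 [488.8 -84.5] [ 0.05 -0.06] 0.667
-1.845 [492.4 -87.8] [ 0.06 -0.06] 0.667
-1.745 [496.2 -90.8] [ 0.06 -0.05] 0.667
-1.645 [500.3 -93.4] [ 0.07 -0.04] 0.667
-1.545 [504.6 -95.5] [ 0.07 -0.04] 0.667
-1.445 [509.2 -97.2] [ 0.08 -0.03] 0.667
```

Request:
arm_command(
  deltas=[0.007,-0.15,0,0,0,0,-1,0.013,-0.133,0,0,0,0,-1,0.01,-0.116,0,0,0,0,-1,-0.02,-0.1,0,0,0,0.667,-1,-0.015,-0.08,0,0,0,0.667,-1,-0.007,-0.08,0,0,0,0.667,-1,0,-0.08,0,0,0,0.667,-1,0.01,-0.08,0,0,0,0.667,-1,0.017,-0.08,0,0,0,0.667,-1],
)

```text
t: 4.53
tcp_pos: [477.3, -63.1, 76.8]
tool_rot: [0.94, 0.34, 0.0, -0.0]
contact_force: [-0.2, 3.4, 0.3]
opening: -0.002
grasp_force: 1.3
```

```bash
python3 - <<'E'
from meas import *
d=grab('side','s2')
o=run(d,(270,205,360,285),['tab','blue','green'])
v=o['tab'][:2]-[524,-51];print(np.arctan2(v[1],v[0]),np.hypot(*v))
print(telemetry.observe()['tcp_pos'],telemetry.observe()['contact_force'])
E
```

```text
tab [302.5 242.4] 101 [488.7 -77.3  81. ]
blue [330.  262.4] 61 [ 541.9 -123.2   54. ]
green [299.5 261.5] 68 [ 476.  -108.3   54. ]
-2.5015562992605007 44.02112533977659
[477.335084   -63.74895988  76.82709708] [-0.06305842  1.21259572  0.97883905]
```

Request:
arm_command(
  deltas=[0.025,-0.075,0,0,0,0.667,-1,0.032,-0.075,0,0,0,0.667,-1,0.04,-0.07,0,0,0,0.667,-1,0.047,-0.067,0,0,0,0.667,-1,0.052,-0.062,0,0,0,0.667,-1,0.06,-0.055,0,0,0,0.667,-1,0.063,-0.05,0,0,0,0.667,-1,0.068,-0.043,0,0,0,0.667,-1,0.072,-0.035,0,0,0,0.667,-1,0.077,-0.028,0,0,0,0.667,-1,0,0,0,0,0,0,-1],
)

```text
t: 5.95
tcp_pos: [509.2, -97.4, 76.6]
tool_rot: [0.664, 0.748, -0.0, 0.0]
contact_force: [-1.1, 0.6, -0.5]
opening: 0.002
grasp_force: 0.0
```

```bash
python3 - <<'E'
from meas import *
from arc import P
d=grab('side','s3')
o=run(d,(270,205,370,290),['tab','blue','green'])
c=np.array([524,-51])
for k in o: v=o[k][:2]-c;print(k,np.arctan2(v[1],v[0]),np.hypot(*v))
s=telemetry.observe();print(s['tcp_pos'],s['contact_force'])
h=cv2.cvtColor(d['pixels'],cv2.COLOR_RGB2HSV)
a=cv2.resize(d['pixels'][190:300,260:410,::-1],None,fx=5,fy=5,interpolation=cv2.INTER_CUBIC);cv2.imwrite('pics/c3.png',a)
E
```

```text
tab [322.2 248.7] 45 [ 527.8 -102.2   81. ]
blue [329.7 262.4] 65 [ 541.3 -123.1   54. ]
green [299.8 261.6] 58 [ 476.5 -108.6   54. ]
tab -1.4975428627886975 51.34661614337407
blue -1.3349243086605815 74.15762429254976
green -2.2603726284064902 74.70018216628355
[509.18994396 -97.21515017  76.54258377] [-0.28959154  0.07347449 -0.1665741 ]
```

View pics/c3.png

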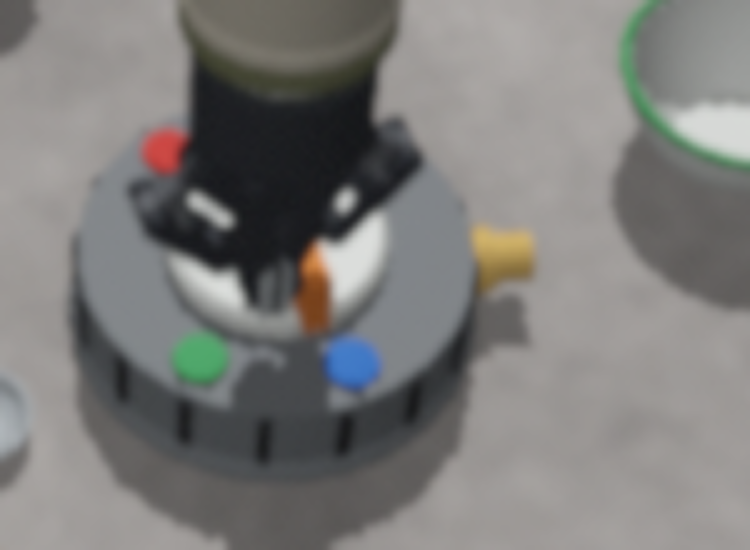

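Request:
arm_command(
  deltas=[0.066,-0.015,0,0,0,0.57,-1,0.066,-0.015,0,0,0,0.57,-1,0,0,0,0,0,0,-1,-0.2,-0.05,0,0,0,0,-1,-0.2,-0.05,0,0,0,0,-1,0,0,0,0,0,0,-1],
)

```text
t: 6.75
tcp_pos: [492.1, -104.9, 76.6]
tool_rot: [0.597, 0.802, 0.0, -0.0]
contact_force: [0.2, 0.1, -1.1]
opening: -0.002
grasp_force: 0.0
```

```bash
cat > tab.py <<'E'
from meas import *
import sys
d=grab('side',sys.argv[1])
c,a,m=blobs(d,(4,150,70),(17,255,255),(270,205,350,290))
u=np.argwhere(m)[:,::-1]; X,ok=cloud(d,u);X=X[ok]
print(a,X.min(0),X.max(0),X.mean(0))
top=X[X[:,2]>94]; print('top',len(top),top.mean(0) if len(top) else'')
for n,p in(('all81',plane(d,[c],81)[0]),('top',top.mean(0))):
    v=p[:2]-[524,-51];print(n,p,np.arctan2(v[1],v[0]),np.hypot(*v))
s=telemetry.observe();print(s['tcp_pos'],s['contact_force'])
a=cv2.resize(d['pixels'][190:300,260:410,::-1],None,fx=5,fy=5,interpolation=cv2.INTER_CUBIC);cv2.imwrite(f'pics/{sys.argv[1]}c.png',a)
E
python3 tab.py s4
```

```text
100 [ 517.71156242 -112.86048854   68.35169067] [540.47054247 -85.69155038 128.4108354 ] [ 532.11931618 -101.4509322    90.07550987]
top 41 [ 531.93892515 -100.13400587  100.92602209]
all81 [534.26034435 -95.02608713  81.        ] -1.3418317193970324 45.205873673386684
top [ 531.93892515 -100.13400587  100.92602209] -1.4106038098942417 49.77124737672653
[ 492.83129843 -104.64809332   76.77461143] [ 0.09102947  0.8848019  -0.32144962]
```

View pics/s4c.png

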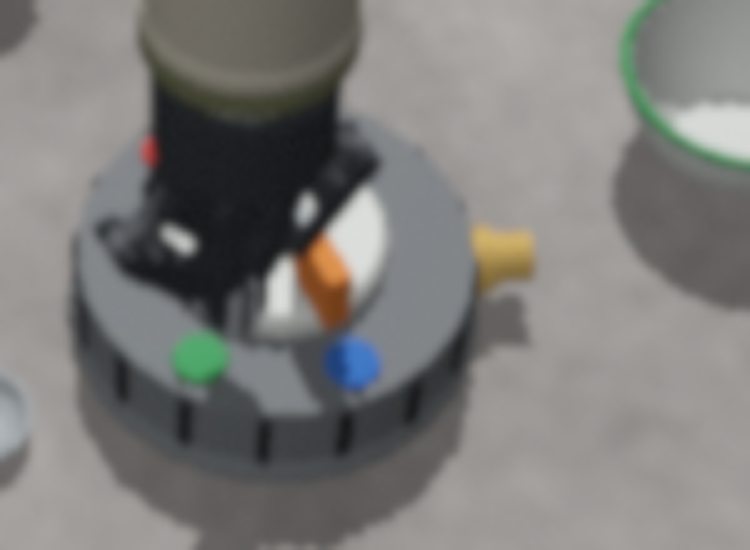

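The tab now points nearly at the blue disc (tab about (322,270) in the crop, disc at (352,362)). I'll lift off and move away so I can measure it unobstructed.

Request:
arm_command(
  deltas=[0,0,0.7,0,0,0,-1,0,0,0.7,0,0,0,-1,0,-0.7,0,0,0,0,-1,0,-0.8,0,0,0,0,-1,0,-0.8,0,0,0,0,-1,0,-0.8,0,0,0,0,-1,-0.2,-0.75,0,0,0,0,-1,0,0,0,0,0,0,-1],
)

```text
t: 7.8
tcp_pos: [479.3, -339.7, 160.6]
tool_rot: [0.599, 0.8, -0.001, 0.0]
contact_force: [0.2, 0.6, -0.2]
opening: 0.003
grasp_force: 0.0
```

```bash
python3 - <<'E'
from meas import *
for d,box in((grab('top','t5'),(262,170,330,225)),(grab('side','s5'),(270,205,360,290))):
    o=run(d,box); 
    for k in('tab','blue'):
        if k in o: v=o[k][:2]-(np.array([524,-50.3]) if d['fx']==load('t5')['fx'] and box[3]==225 else [523.8,-51.7]); print(k,np.arctan2(v[1],v[0]),np.hypot(*v))
t=load('t5')
a=cv2.resize(t['pixels'][160:230,260:340,::-1],None,fx=8,fy=8,interpolation=cv2.INTER_CUBIC);cv2.imwrite('pics/c5.png',a)
E
```

```text
blue [317.8 185. ] 41 [ 542.1 -123.2   54. ]
green [313.5 205.6] 51 [ 476.2 -106.8   54. ]
yellow [273.5 182.6] 51 [553.2  17.5  54. ]
red [275.3 203.2] 36 [486.3  13.3  54. ]
tab [308.9 185.6] 49 [535.  -92.4  81. ]
tab -1.3157185574918917 43.53338260235015
blue -1.3276816418580113 75.06228472598507
blue none
green [299.8 261.6] 58 [ 476.5 -108.6   54. ]
yellow none
red none
tab none
```

View pics/c5.png

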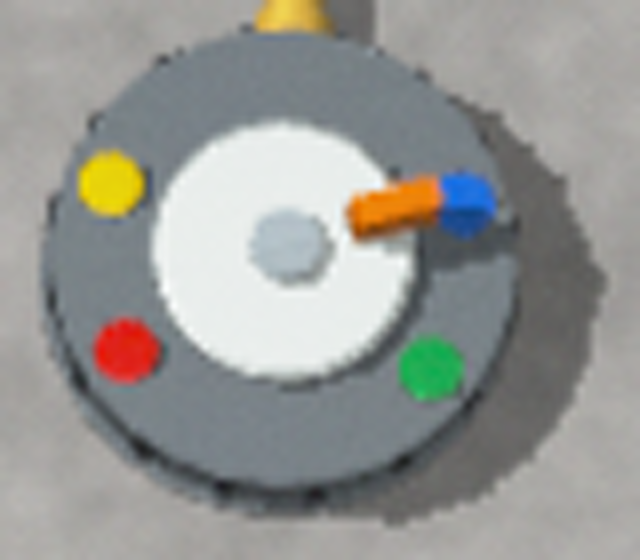

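From the top the tab (crop (395,205)) points at the blue disc (467,203): -1.316 against -1.32 rad. Now the button.

Request:
arm_command(
  deltas=[0,0.03,-0.6,0,0,0,-1,0,0,-0.6,0,0,0,-1,0,0,-0.42,0,0,0,-1,0,0,-0.12,0,0,0,-1,0,0,-0.07,0,0,0,-1,0,0,-0.05,0,0,0,-1,0,0,-0.04,0,0,0,-1,0,0,-0.03,0,0,0,-1,0,0,0,0,0,0,-1],
)

```text
t: 9.02
tcp_pos: [481.9, -333.9, 45.2]
tool_rot: [0.597, 0.802, 0.0, 0.001]
contact_force: [1.8, 0.5, 3.7]
opening: 0.002
grasp_force: 2.0
```

Request:
arm_command(
  deltas=[-0.02,-0.03,-0.02,0,0,0,-1,0,0,-0.02,0,0,0,-1,0,0,0,0,0,0,-1],
)

```text
t: 9.4
tcp_pos: [480.8, -335.4, 43.8]
tool_rot: [0.597, 0.802, 0.001, 0.0]
contact_force: [-1.8, 6.3, 17.3]
opening: 0.001
grasp_force: 8.8
```

```bash
python3 -c "
from h import *
for i in range(1):
    s=telemetry.observe();print(s['tcp_pos'],s['contact_force'],s['t'],s['dq'].round(4))"
```

```text
[ 480.79081244 -335.42917034   43.76442571] [-1.77711849  6.27079193 17.26271842] 9.4 [-0.      0.0005 -0.0004 -0.0002  0.0011 -0.0024  0.0023]
```

17 N at z = 43.8, well past the 5 N needed, means the button is at its stop. I'll lift straight up, check, and then hand in.

Request:
arm_command(
  deltas=[0,0,0.1,0,0,0,-1,0,0,0.2,0,0,0,-1,0,0,0.6,0,0,0,-1,0,0,0.7,0,0,0,-1,0,0,0.7,0,0,0,-1,-0.5,-0.7,0.3,0,0,0,-1,-0.5,-0.7,0,0,0,0,-1,0,0,0,0,0,0,-1,0,0,0,0,0,0,-1],
)

```text
t: 10.52
tcp_pos: [419.7, -419.3, 198.1]
tool_rot: [0.597, 0.802, 0.0, -0.0]
contact_force: [1.2, 0.1, 0.1]
opening: -0.002
grasp_force: 0.0
```

```bash
python3 - <<'E'
from meas import *
t=grab('top','t6')
o=run(t,(262,170,330,225),['tab','blue']);v=o['tab'][:2]-[524,-50.3];print(np.arctan2(v[1],v[0]))
d=grab('side','s6')
for q,bb in((t,(366,186,404,224)),(d,(300,340,352,390))):
    c,a,m=blobs(q,(0,0,0),(180,255,50),bb); X,ok=cloud(q,np.argwhere(m)[:,::-1]); print('button',c,np.median(X[ok],0))
s=telemetry.observe();print(s['t'],s['tcp_pos'],s['contact_force'])
cv2.imwrite('pics/t6v.png',t['pixels'][:,:,::-1])
E
```

```text
tab [308.9 185.6] 49 [535.  -92.4  81. ]
blue [317.8 185. ] 41 [ 542.1 -123.2   54. ]
-1.3157185574918917
button [384.85074627 202.88059701] [ 480.91725087 -335.24273156   49.61553693]
button [318.06812652 358.66180049] [ 421.3579829  -452.80997046  341.0850839 ]
10.625 [ 420.7048324  -418.5031235   198.05255689] [ 0.43215119 -0.15262926 -0.43316878]
```

View pics/t6v.png

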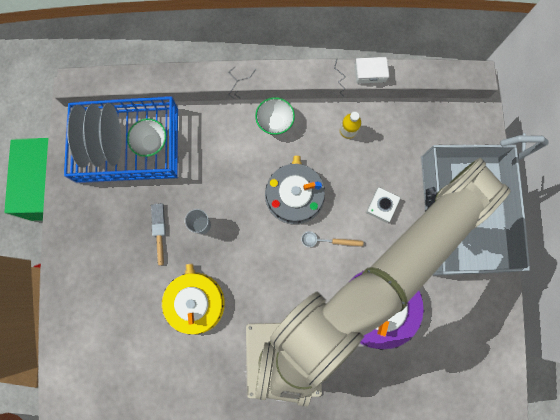

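The tab (312,185) points at blue, the button (385,203) is up again, and everything else stands where it was. The arm is clear of everything.

```bash
python3 -c "
from rig import workorder
print(workorder.close_job())"
```

```text
the job is handed in; nothing more can be done
None
```

Job handed in: I pushed the selector tab round to the blue disc (within about 0.01 rad by the camera), then pressed the pump button fully down and let it come up, with nothing else moved.

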